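# Let a bearing ball out of the bench dispenser and ease its lid shut

### The arm

A 7-joint arm with a two-finger parallel gripper is mounted at the origin on the work surface. World frame = base frame: x ahead of the robot, y to its left, z up, the work surface at z = 0. Lengths are in m, angles in rad, forces in N, time in s.
With the tool pointing down it reaches from about 0.425 to 0.925 m from the base axis. Payload 6.8 kg.
Tool frame: the origin (TCP) lies on the centre line of the jaws, within the pads' length; the fingertips stand 19 mm ahead of it and the grasp point (between the pads) is the TCP (r.tip_extent is the y of the fingertips in the tool frame, in m); y points along the fingers, z is the direction in which the jaws open and shut, and the axes are right-handed (so a half turn about y gives the same grasp; the last joint's range is limited). The gripper opens to 85 mm and grips with 20 to 120 N. Pads are 22 mm wide; open, the fingers measure 114 mm over their backs; the gripper's body (76 mm by 85 mm) begins 54 mm behind the grasp point. The pads swing forward as they close: fully open they stand 13 mm farther back than shut.
Start: joints at [-1.289, 0.477, 0.022, 1.555, -0.011, 1.109, -0.083], TCP at [0.257, 0.624, 0.25] pointing down, gripper open.
Joint ranges: [-2.96, 2.96], [-0.34, 2.1], [-1.41, 1.46], [0.24, 2.44], [-1.37, 4.51], [0.17, 1.92], [-2.96, 2.96]. Speed limits (rad/s): [2.39, 2.39, 3.14, 3.14, 3.14, 3.14, 3.14].

### API

Orientations are given as a rotation vector (axis times angle).
In Python, from bench import r gives the robot as it stands. The module is installed in compiled form; this text tells all that it offers.
- The arm moves only by the tool jog_arm, never from a script. Its argument "motion" is a list of rows, each a list of 3 entries, a list of its own where there are three numbers: the opening, from 0 (shut) to 1 (fully open), then the shift along the tool's x, y, z in m, then the turn, a rotation vector about the tool's x, y, z in degrees. A call has 1 to 10 rows; each row shifts and turns the commanded pose from where the row before left it, along the tool's axes as they then stand; what a row does not reach is not made up. A row lasts 1/12 s, in which the tool goes at most 41.7 mm and 7.16 degrees, less where a joint would pass 70% of its speed; a pose out of reach is approached as far as the arm can. A call with a gripper value outside its range is refused whole. The fingers move at their own pace and stop on an object; "force" is the grip in N (left out, the last holds). Time passes only in rows, so rows that do not move let the fingers close. It gives the time, the measured TCP pose, the force and the opening at its end, in the units of the state.
- r.get_obs(): the state, without advancing time (a new reading comes with each control period).
- r.grab_frame(name): name is "scene" or "top" or "wrist"; returns a dict with "image" (420x560x3 uint8, red, green, blue), "range_z" (420x560 float32, m along the optical axis (not along the pixel's ray), 0 where there is no reading), "fx", "fy", "cx", "cy" (pixels), "k1" (the pictures are not rectified: a ray, as slopes to the right and down, at radius r is drawn at 1 + k1 r^2 times it, then the intrinsics apply), "xyz" and "orientation" of the camera in the world. Camera axes: x right, y down, z forward; pixel columns grow to the right and rows downward; lengths in m; the calibration is good to about 2 mm. A picture is of the moment at which its call begins.
- r.hand_in(): hands the job in, once; it reports no verdict.
The state is a dict: "clock": time; "joints": joint angles; "qvel": joint speeds; "tau": joint torques, N m; "tcp_pos": TCP position; "orientation": TCP orientation; "contact_force": force on the tool from outside, world axes, zero at the start; "moment": the same for the moment, N m; "grip_width": finger opening in m.
Only numpy, scipy, OpenCV 4.12 (cv2) and the standard library are available. Lean on these libraries where they do the work, as an engineer would, in place of code of your own. Each camera call takes 0.05 s, during which the arm holds its last target.

### The job

Let the larger of the two steel balls out of the bench dispenser: with the fingertips press the lever paddle on that ball's side right down, keep it down while the lid is up and the ball rolls out into the pocket, then let the paddle come up slowly, staying with it all the way, so that the lid closes fully without slamming. Do not touch the balls or the lids, leave the other lever alone so that the small ball stays in, and pick up or knock nothing else on the bench.

Things in the scene. Friction and masses are not known exactly. Their poses are not given: they have to be found in the camera images.
- dispenser: Ball dispenser fixed to the bench: grey body, two open-topped lanes 44 mm wide side by side (walls to 125 mm), sloping down along its +x to a lidded mouth each; in front of each mouth an open pocket (x 120 to 252 mm, walls to 60 mm). Lever paddles stick out at its -x end, towards the robot. Origin: on the bench, midway between the lanes; x downhill away from the robot, y to the left lane, z up. Yaw varies.
- large_ball: Plain dark steel ball, 40 mm diameter, loose, in one lane of the dispenser against its shut lid (dispenser x about 78 mm; y = +25 mm in the left lane, -25 mm in the right; which lane varies). Origin: its centre. The one to let out: with its lid raised it rolls by itself into the pocket in front within about 2 s.
- small_ball: Plain dark steel ball, 22 mm diameter, loose, in one lane of the dispenser against its shut lid (dispenser x about 87 mm; y = +25 mm in the left lane, -25 mm in the right; which lane varies). Origin: its centre. It must stay in its lane.
- left_lever (a joint): The left lever: rocker bar on the left outside of the dispenser, pivot at dispenser x = 0, 125 mm up. 0 = at rest (paddle up), 0.30 rad = paddle fully down on its stop. A spring pushes it back up: about 2.7 N at the paddle to start it, 5 N to keep it fully down; let go, it snaps up and the lid slams.
- left_paddle (a point): Centre of the top face of the left lever's paddle: flat steel plate with a thin rubber pad, 40 mm (dispenser x) by 38 mm (y), at dispenser x = -176, y = +75 mm. About 164 mm above the bench at rest (tilted 0.15 rad, outer end up), 54 mm lower when fully pressed, moving nearly straight down (arc of 180 mm radius). Only the oil bottle stands near it, between the paddles.
- left_lid (a joint): The left lid: clear plastic flap edged in steel, 40 mm wide, 80 mm tall, closing the left lane's mouth, hinged along its top edge (dispenser x = 100 mm, 125 mm up). 0 = shut (hanging upright), 1.2 rad = fully raised. Linked to the left lever: lid angle = 4 x lever angle. Falling faster than 2 rad/s (paddle rising faster than about 90 mm/s) is a slam.
- right_lever (a joint): The right lever: rocker bar on the right outside of the dispenser, pivot at dispenser x = 0, 125 mm up. 0 = at rest (paddle up), 0.30 rad = paddle fully down on its stop. A spring pushes it back up: about 2.7 N at the paddle to start it, 5 N to keep it fully down; let go, it snaps up and the lid slams.
- right_paddle (a point): Centre of the top face of the right lever's paddle: flat steel plate with a thin rubber pad, 40 mm (dispenser x) by 38 mm (y), at dispenser x = -176, y = -75 mm. About 164 mm above the bench at rest (tilted 0.15 rad, outer end up), 54 mm lower when fully pressed, moving nearly straight down (arc of 180 mm radius). Only the oil bottle stands near it, between the paddles.
- right_lid (a joint): The right lid: clear plastic flap edged in steel, 40 mm wide, 80 mm tall, closing the right lane's mouth, hinged along its top edge (dispenser x = 100 mm, 125 mm up). 0 = shut (hanging upright), 1.2 rad = fully raised. Linked to the right lever: lid angle = 4 x lever angle. Falling faster than 2 rad/s (paddle rising faster than about 90 mm/s) is a slam.
- oil_bottle: White plastic oil bottle with black cap, 38 mm diameter, 85 mm tall, loose; stands on the bench between the two lever paddles. Origin: centre of its underside. Bystander.
- wrench: Steel wrench lying on the bench to the right of the dispenser. Origin: underside of its middle. Bystander.
- grease_tin: Bare metal tin, 72 mm diameter, 60 mm tall, standing left of the dispenser. Origin: centre of its underside. Bystander.
- mug: White ceramic mug, 80 mm diameter, 90 mm tall, on the left of the bench. Origin: centre of its underside. Bystander.
- hammer: Hammer lying on the right of the bench. Origin: underside of its middle. Bystander.
- tape_roll: Cardboard ring (empty tape core), 100 mm diameter, 25 mm tall, lying on the left of the bench. Origin: centre of its underside. Bystander.
- wood_block: Wooden offcut 90 x 60 x 35 mm, on the right of the bench. Origin: centre of its underside. Bystander.

How it is judged:
By the outcome, as a careful person would: the job done as asked, in the order asked, and still so for the second after the job is handed in, with the robot touching nothing.
It also fails if it takes over 35 s, if anything falls off the work surface, if the arm or the gripper's body presses on something with over 40 N, if the wrist force passes 120 N, or if a joint passes its speed limit or range.

## Working session

There is one attempt and no reset: what is moved stays moved. The work goes in short steps, Python scripts to look and compute and a tool call to move; the robot and the scene stay as the last step left them, time stands still between calls to the robot, and variables do not carry over. Pictures are saved under pics/ and viewed, and the job is handed in when it is done.

Besides the shell and the picture viewer there is one more tool, called after ">>>" as name([rows], argument=value, ...), one row to a line, values as JSON. jog_arm: Moves the arm, as the interface text tells. Its arguments: {"type":"object","properties":{"motion":{"type":"array","items":{"type":"array"}},"force":{"type":"number"}},"required":["motion"]}

```bash
mkdir -p pics
cat > h.py <<'E'
import numpy as np, cv2
from scipy.spatial.transform import Rotation as R
from bench import r
def rot(f):
    o=np.array(f["orientation"],float)
    return o if o.shape==(3,3) else R.from_rotvec(o).as_matrix()
def world(f,u,v,z=None,depth=None):
    K=np.array([[f["fx"],0,f["cx"]],[0,f["fy"],f["cy"]],[0,0,1.]])
    p=cv2.undistortPoints(np.array([[[u,v]]],float),K,np.array([f["k1"],0,0,0.]))[0,0]
    d=rot(f)@np.array([p[0],p[1],1]); o=np.array(f["xyz"])
    t=depth if depth is not None else (z-o[2])/d[2]
    return o+t*d
E
python3 - <<'E'
from h import *
o=r.get_obs()
for k in o: print(k,np.round(o[k],4))
print(r.tip_extent)
for n in("top","scene","wrist"):
    f=r.grab_frame(n); cv2.imwrite(f"pics/{n}0.png",f["image"][:,:,::-1])
    np.savez(f"{n}0.npz",**f)
    print(n,f["xyz"],f["orientation"],f["fx"],f["k1"])
E
```

```text
clock 0.0
joints [-1.2891  0.4778  0.0223  1.5565 -0.0115  1.1093 -0.0831]
qvel [-0.001  -0.0007  0.0004  0.0006  0.0013  0.0001  0.0002]
tau [-1.30000e-03 -5.96456e+01  1.60750e+00 -2.81198e+01  1.24000e-02
  9.50000e-03  0.00000e+00]
tcp_pos [0.2563 0.6238 0.2493]
orientation [-1.551   0.3061 -0.3057]
contact_force [-1.3774  0.3514 -0.4777]
moment [ 0.0576 -0.0685 -0.0121]
grip_width 0.0855
0.019
top [ 0.44305421 -0.0038586   1.20836473] [-2.13106101  2.13315613 -0.165861  ] 397.70398120803156 0.025848220341946043
scene [1.79040566 0.23514703 1.20477889] [-1.54196867 -1.92243096  0.85232349] 470.7967962487091 -0.10991433524248008
wrist [0.19604234 0.64835117 0.37199138] [2.42073444 1.62142983 0.21534331] 296.1882824125849 -0.05737941976407116
```

View pics/top0.png

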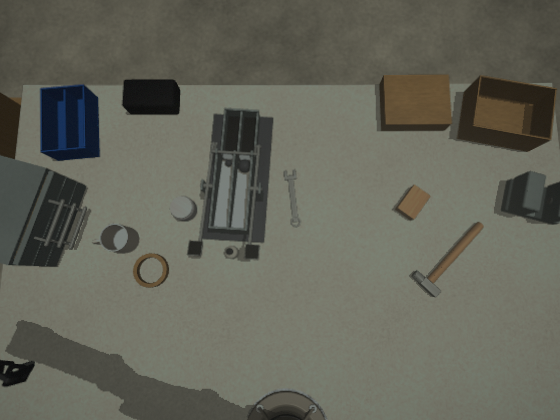

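View pics/scene0.png

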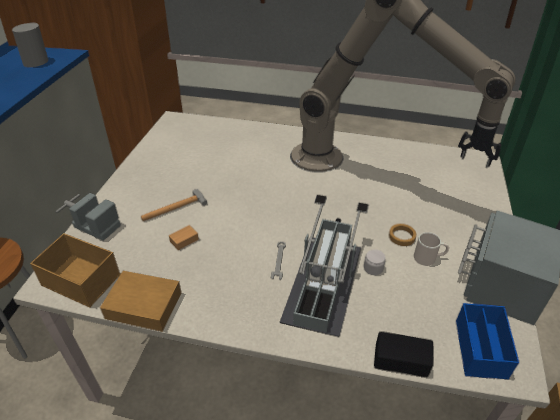

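Run:
```python
from h import *
a=cv2.imread("pics/top0.png")[95:270,170:310]; cv2.imwrite("pics/topz.png",cv2.convertScaleAbs(cv2.resize(a,None,fx=3.4,fy=3.4,interpolation=cv2.INTER_CUBIC),alpha=1.6))
a=cv2.imread("pics/scene0.png")[180:335,270:400]; cv2.imwrite("pics/scenez.png",cv2.convertScaleAbs(cv2.resize(a,None,fx=3.8,fy=3.8,interpolation=cv2.INTER_CUBIC),alpha=1.6))
f=np.load("top0.npz")
for u,v in((195,248),(252,252),(232,252),(229,163),(242,163)):
    print(u,v,np.round(world(f,u,v,depth=float(f["range_z"][v,u])),4), np.round(world(f,u,v,z=.164),4))
```

```text
195 248 [0.5076 0.2384 0.1625] [0.5075 0.238  0.164 ]
252 252 [0.4968 0.0886 0.1649] [0.4968 0.0886 0.164 ]
232 252 [0.5014 0.1529 0.0776] [0.4969 0.1409 0.164 ]
229 163 [0.7629 0.168  0.0725] [0.7371 0.1541 0.164 ]
242 163 [0.7587 0.1279 0.0873] [0.7371 0.1189 0.164 ]
```

View pics/topz.png

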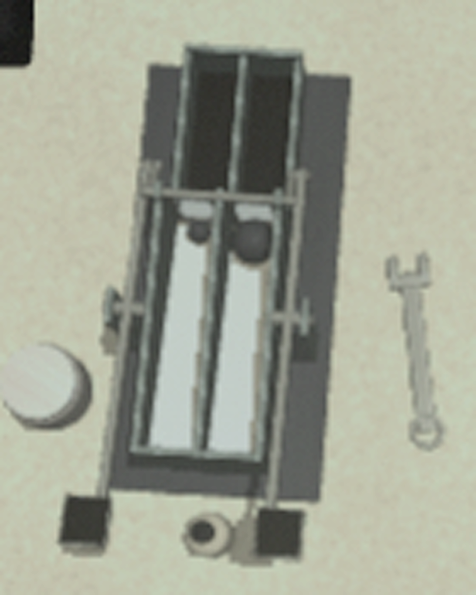

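View pics/scenez.png

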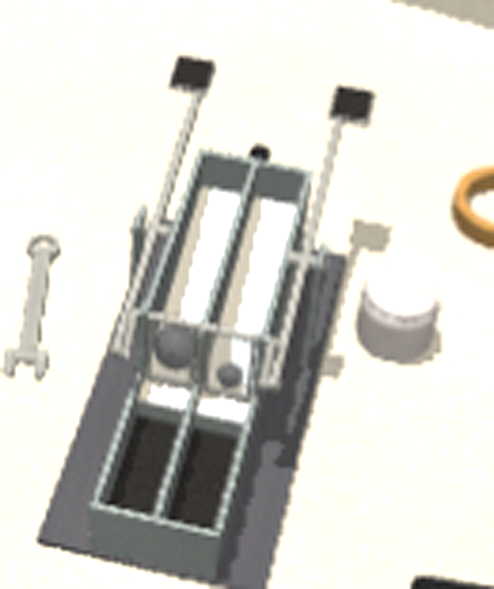

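The top view, zoomed, shows the large ball at about (244,166) in the right (-y) lane and the small ball at about (228,163) in the left lane. The right paddle is at about (252,252) and the bottle cap at about (230,252). The scene view agrees. Next I measure the paddles and work out the tool axes.

Run:
```python
from h import *
f=np.load("top0.npz"); g=cv2.cvtColor(f["image"],cv2.COLOR_RGB2GRAY)
m=(g<60).astype(np.uint8); m[:238]=0;m[262:]=0;m[:,:185]=0;m[:,262:]=0
n,l,s,c=cv2.connectedComponentsWithStats(m)
P=[]
for i in range(1,n):
    if s[i,4]>60: P.append(world(f,*c[i],z=.164)); print(s[i],c[i],P[-1].round(4))
# ball sizes
for (u,v) in((228,163),(244,166)):
    print(np.round(world(f,u,v,z=.08),4))
fs=np.load("scene0.npz")
for u,v in((320.6,199.5),(362.5,207.5)): print("scene",world(fs,u,v,z=.164).round(4))
P.sort(key=lambda p:p[1]); d=P[1]-P[0]; yaw=np.arctan2(-d[0],d[1]); print("yaw",yaw,np.linalg.norm(d))
o=r.get_obs(); M=R.from_rotvec(o["orientation"]).as_matrix(); print(M.round(3))
print("tool shift to paddle at same z",(M.T@(np.r_[P[0][:2],o["tcp_pos"][2]]-o["tcp_pos"])).round(4))
```

```text
[210 238  38   3  75] [231.98666667 238.64      ] [0.5318 0.1417 0.164 ]
[188 241  14  15 170] [194.56470588 247.57647059] [0.5086 0.2392 0.164 ]
[245 245  14  14 170] [251.14705882 251.24705882] [0.4988 0.0909 0.164 ]
[0.7608 0.1698 0.08  ]
[0.7516 0.1227 0.08  ]
scene [0.5134 0.0924 0.164 ]
scene [0.5232 0.2405 0.164 ]
yaw -0.5763125250942471 0.0606201212480359
[[ 0.925 -0.     0.38 ]
 [-0.38  -0.001  0.925]
 [ 0.    -1.    -0.001]]
tool shift to paddle at same z [ 0.4268  0.0006 -0.4009]
```

Run:
```python
from h import *
for n,box in(("top",(240,240,262,262)),("scene",(310,192,330,207))):
    f=np.load(n+"0.npz"); g=cv2.cvtColor(f["image"],cv2.COLOR_RGB2GRAY)
    m=(g<60).astype(np.uint8); k=np.zeros_like(m); x0,y0,x1,y1=box; k[y0:y1,x0:x1]=1; m&=k
    n_,l,s,c=cv2.connectedComponentsWithStats(m); i=1+np.argmax(s[1:,4]); print(n,s[i],c[i])
    v,u=np.nonzero(l==i); 
    W=np.array([world(f,a,b,depth=float(f["range_z"][b,a])) for a,b in zip(u,v)])
    W=W[(W[:,2]>.14)&(W[:,2]<.19)]; print(len(W),np.median(W,0).round(4),W.min(0).round(4),W.max(0).round(4), world(f,*c[i],z=.164).round(4))
```

```text
top [245 245  14  14 170] [251.14705882 251.24705882]
169 [0.4994 0.0913 0.1628] [0.4812 0.0734 0.1555] [0.5157 0.1073 0.1688] [0.4988 0.0909 0.164 ]
scene [315 195  11   8  63] [320.25396825 198.79365079]
63 [0.5056 0.0903 0.1599] [0.484  0.074  0.1535] [0.5227 0.1055 0.1669] [0.5098 0.0906 0.164 ]
```

>>> jog_arm([
  [0, [0.012, 0, -0.011], [0, 0, 0]],
  [0, [0.024, 0, -0.022], [0, 0, 0]],
  [0, [0.026, 0, -0.025], [0, 0, 0]],
  [0, [0.026, 0, -0.025], [0, 0, 0]],
  [0, [0.026, 0, -0.025], [0, 0, 0]],
  [0, [0.026, 0, -0.025], [0, 0, 0]],
  [0, [0.026, 0, -0.025], [0, 0, 0]],
  [0, [0.026, 0, -0.025], [0, 0, 0]],
  [0, [0.026, 0, -0.025], [0, 0, 0]],
  [0, [0.026, 0, -0.025], [0, 0, 0]],
], force=40)

```text
clock: 0.98
tcp_pos: [0.3939, 0.3143, 0.2502]
orientation: [-1.549, 0.306, -0.306]
contact_force: [0.3, -0.1, -0.3]
grip_width: -0.0002
```

>>> jog_arm([
  [0, [0.026, 0, -0.025], [0, 0, 0]],
  [0, [0.026, 0, -0.025], [0, 0, 0]],
  [0, [0.026, 0, -0.025], [0, 0, 0]],
  [0, [0.026, 0, -0.024], [0, 0, 0]],
  [0, [0.025, 0, -0.02], [0, 0, 0]],
  [0, [0.02, 0, -0.018], [0, 0, 0]],
  [0, [0.013, 0, -0.01], [0, 0, 0]],
  [0, [0, 0, 0], [0, 0, 0]],
  [0, [0, 0, 0], [0, 0, 0]],
])

```text
clock: 1.73
tcp_pos: [0.4877, 0.1179, 0.2501]
orientation: [-1.549, 0.308, -0.307]
contact_force: [-0.1, 0.0, -0.9]
grip_width: 0.0002
```

>>> jog_arm([
  [0, [0.011, 0, -0.01], [0, 0, 0]],
  [0, [0.011, 0, -0.01], [0, 0, 0]],
  [0, [0, 0, 0], [0, 0, 0]],
  [0, [0, 0.02, 0], [0, 0, 0]],
  [0, [0, 0.02, 0], [0, 0, 0]],
  [0, [0, 0, 0], [0, 0, 0]],
])

```text
clock: 2.23
tcp_pos: [0.4975, 0.0931, 0.2072]
orientation: [-1.552, 0.309, -0.3]
contact_force: [-0.9, 0.6, 0.2]
grip_width: 0.0
```

Run:
```python
from h import *
o=r.get_obs(); print(o["tcp_pos"],o["contact_force"])
for n,b in(("scene",(180,335,270,400)),("wrist",None)):
    f=r.grab_frame(n);a=f["image"][:,:,::-1]
    if b: a=cv2.resize(a[b[0]:b[1],b[2]:b[3]],None,fx=3.8,fy=3.8,interpolation=cv2.INTER_CUBIC)
    cv2.imwrite(f"pics/{n}1.png",cv2.convertScaleAbs(a,alpha=1.6))
```

```text
[0.49753383 0.09307574 0.20718698] [-0.90021733  0.59240114  0.17001357]
```

View pics/scene1.png

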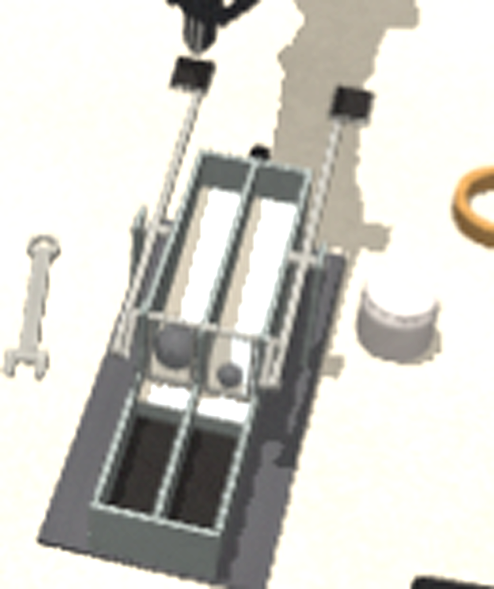

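View pics/wrist1.png

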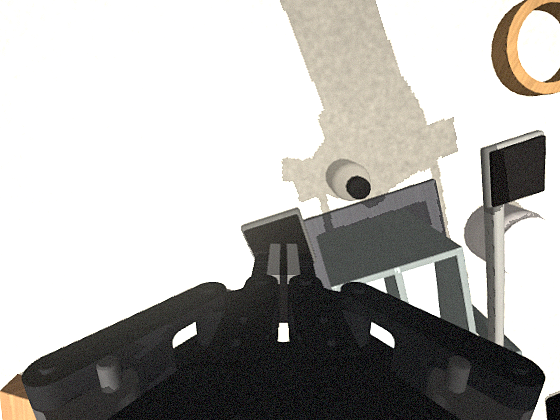

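Wrist view: the shut fingertips (283,260) sit above the right paddle (280,240), clear of the bottle cap (357,187). The scene view agrees. Now I press.

>>> jog_arm([
  [0, [0.004, 0.005, 0], [0, 0, 0]],
  [0, [0, 0.006, 0], [0, 0, 0]],
  [0, [0, 0.006, 0], [0, 0, 0]],
  [0, [0, 0.005, 0], [0, 0, 0]],
  [0, [0, 0.005, 0], [0, 0, 0]],
  [0, [0, 0.005, 0], [0, 0, 0]],
  [0, [0, 0, 0], [0, 0, 0]],
])

```text
clock: 2.92
tcp_pos: [0.5035, 0.0902, 0.1773]
orientation: [-1.55, 0.307, -0.305]
contact_force: [-1.0, -0.4, 0.0]
grip_width: -0.0002
```

>>> jog_arm([
  [0, [0, 0.005, 0], [0, 0, 0]],
  [0, [0, 0.005, 0], [0, 0, 0]],
  [0, [0, 0, 0], [0, 0, 0]],
  [0, [0, 0, 0], [0, 0, 0]],
])

```text
clock: 3.25
tcp_pos: [0.504, 0.0901, 0.1679]
orientation: [-1.549, 0.306, -0.306]
contact_force: [0.2, -0.4, 0.2]
grip_width: -0.0
```

Run:
```python
from h import *
for n,b in(("scene",(180,335,270,400)),("wrist",None)):
    f=r.grab_frame(n);a=f["image"][:,:,::-1]
    if b: a=cv2.resize(a[b[0]:b[1],b[2]:b[3]],None,fx=3.8,fy=3.8,interpolation=cv2.INTER_CUBIC)
    cv2.imwrite(f"pics/{n}2.png",cv2.convertScaleAbs(a,alpha=1.6))
```

```text
(no output)
```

View pics/scene2.png

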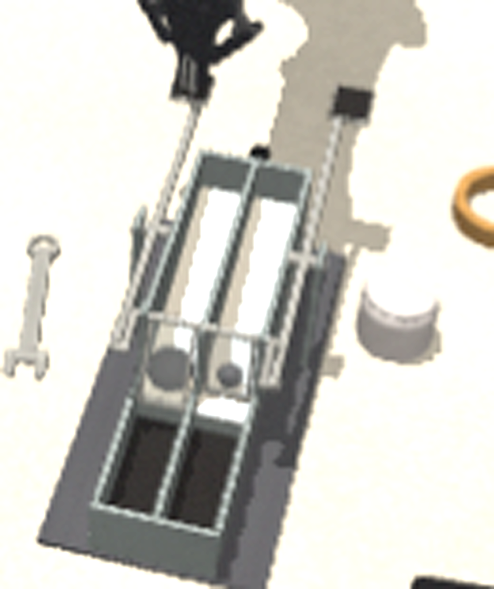

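View pics/wrist2.png

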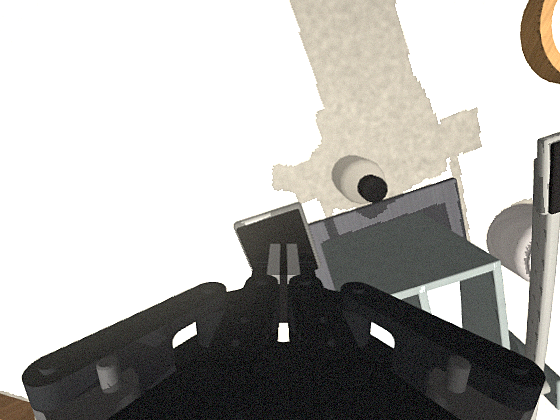

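The ball moved from (174,345) to (168,368) in the zoomed view, so the lid is starting to lift, although the force reading is near zero. I keep pressing down to the stop.

>>> jog_arm([
  [0, [0, 0.006, 0], [0, 0, 0]],
  [0, [0, 0.006, 0], [0, 0, 0]],
  [0, [0, 0.006, 0], [0, 0, 0]],
  [0, [0, 0.006, 0], [0, 0, 0]],
  [0, [0, 0.005, 0], [0, 0, 0]],
  [0, [0, 0.004, 0], [0, 0, 0]],
  [0, [0, 0.003, 0], [0, 0, 0]],
  [0, [0, 0, 0], [0, 0, 0]],
])

```text
clock: 4.02
tcp_pos: [0.5043, 0.0904, 0.1317]
orientation: [-1.549, 0.306, -0.306]
contact_force: [-0.8, 0.1, 4.3]
grip_width: 0.0001
```

>>> jog_arm([
  [0, [0, 0.003, 0], [0, 0, 0]],
  [0, [0, 0.002, 0], [0, 0, 0]],
  [0, [0, 0, 0], [0, 0, 0]],
])

```text
clock: 4.27
tcp_pos: [0.5046, 0.0904, 0.1291]
orientation: [-1.548, 0.306, -0.306]
contact_force: [-9.0, 0.1, 27.6]
grip_width: -0.0003
```

The force jumped to 27 N, so the paddle is on its stop. I ease off 1 mm and hold.

>>> jog_arm([
  [0, [0, -0.001, 0], [0, 0, 0]],
  [0, [0, 0, 0], [0, 0, 0]],
  [0, [0, 0, 0], [0, 0, 0]],
  [0, [0, 0, 0], [0, 0, 0]],
  [0, [0, 0, 0], [0, 0, 0]],
  [0, [0, 0, 0], [0, 0, 0]],
  [0, [0, 0, 0], [0, 0, 0]],
  [0, [0, 0, 0], [0, 0, 0]],
  [0, [0, 0, 0], [0, 0, 0]],
  [0, [0, 0, 0], [0, 0, 0]],
])

```text
clock: 5.1
tcp_pos: [0.5045, 0.0904, 0.1297]
orientation: [-1.548, 0.306, -0.306]
contact_force: [-6.1, -1.2, 20.5]
grip_width: -0.0001
```

>>> jog_arm([
  [0, [0, 0, 0], [0, 0, 0]],
  [0, [0, 0, 0], [0, 0, 0]],
  [0, [0, 0, 0], [0, 0, 0]],
  [0, [0, 0, 0], [0, 0, 0]],
  [0, [0, 0, 0], [0, 0, 0]],
  [0, [0, 0, 0], [0, 0, 0]],
  [0, [0, 0, 0], [0, 0, 0]],
  [0, [0, 0, 0], [0, 0, 0]],
  [0, [0, 0, 0], [0, 0, 0]],
  [0, [0, 0, 0], [0, 0, 0]],
])

```text
clock: 5.93
tcp_pos: [0.5045, 0.0904, 0.1297]
orientation: [-1.548, 0.305, -0.306]
contact_force: [-6.7, -0.2, 18.8]
grip_width: 0.0005
```

Run:
```python
from h import *
print(r.get_obs()["contact_force"])
for n,b in(("scene",(180,335,270,400)),("top",(95,270,170,310))):
    f=r.grab_frame(n);a=f["image"][:,:,::-1]
    a=cv2.resize(a[b[0]:b[1],b[2]:b[3]],None,fx=3.4,fy=3.4,interpolation=cv2.INTER_CUBIC)
    cv2.imwrite(f"pics/{n}3.png",cv2.convertScaleAbs(a,alpha=1.6))
```

```text
[-6.71965426 -0.20405472 18.82263447]
```

View pics/scene3.png

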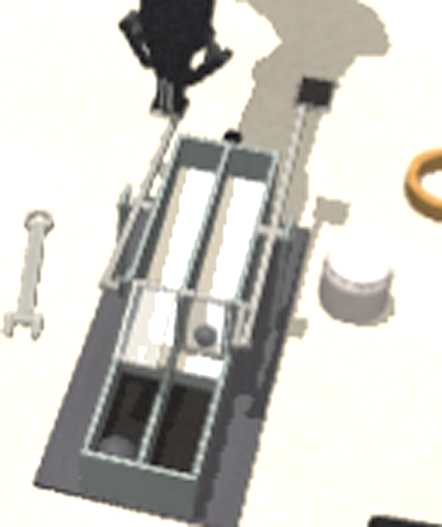

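View pics/top3.png

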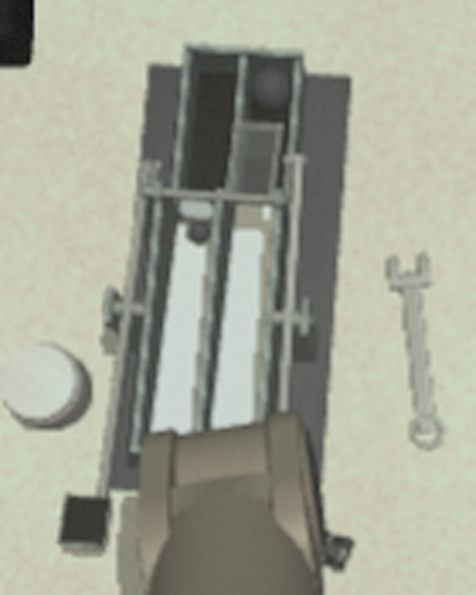

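The large ball rests at the far end of the right pocket, top view zoomed (270,88). The lid is raised at (258,155) and the small ball is still behind its lid at (198,230). Now I rise slowly, staying with the paddle.

>>> jog_arm([
  [0, [0, -0.001, 0], [0, 0, 0]],
  [0, [0, -0.002, 0], [0, 0, 0]],
  [0, [0, -0.002, 0], [0, 0, 0]],
  [0, [0, -0.002, 0], [0, 0, 0]],
  [0, [0, -0.002, 0], [0, 0, 0]],
  [0, [0, -0.002, 0], [0, 0, 0]],
  [0, [0, -0.002, 0], [0, 0, 0]],
  [0, [0, -0.002, 0], [0, 0, 0]],
  [0, [0, -0.002, 0], [0, 0, 0]],
  [0, [0, -0.002, 0], [0, 0, 0]],
])

```text
clock: 6.87
tcp_pos: [0.5039, 0.0904, 0.1474]
orientation: [-1.549, 0.306, -0.305]
contact_force: [-2.8, 1.8, 3.9]
grip_width: -0.0001
```

>>> jog_arm([
  [0, [0, -0.002, 0], [0, 0, 0]],
  [0, [0, -0.002, 0], [0, 0, 0]],
  [0, [0, -0.002, 0], [0, 0, 0]],
  [0, [0, -0.002, 0], [0, 0, 0]],
  [0, [0, -0.002, 0], [0, 0, 0]],
  [0, [0, -0.002, 0], [0, 0, 0]],
  [0, [0, -0.002, 0], [0, 0, 0]],
  [0, [0, -0.002, 0], [0, 0, 0]],
  [0, [0, -0.002, 0], [0, 0, 0]],
  [0, [0, -0.002, 0], [0, 0, 0]],
])

```text
clock: 7.7
tcp_pos: [0.5049, 0.09, 0.1678]
orientation: [-1.549, 0.305, -0.307]
contact_force: [2.5, 0.3, 2.1]
grip_width: -0.0002
```

>>> jog_arm([
  [0, [0, -0.002, 0], [0, 0, 0]],
  [0, [0, -0.002, 0], [0, 0, 0]],
  [0, [0, -0.002, 0], [0, 0, 0]],
  [0, [0, -0.002, 0], [0, 0, 0]],
  [0, [0, -0.002, 0], [0, 0, 0]],
  [0, [0, -0.002, 0], [0, 0, 0]],
  [0, [0, -0.002, 0], [0, 0, 0]],
  [0, [0, -0.002, 0], [0, 0, 0]],
  [0, [0, -0.002, 0], [0, 0, 0]],
  [0, [0, -0.002, 0], [0, 0, 0]],
])

```text
clock: 8.53
tcp_pos: [0.5033, 0.0902, 0.187]
orientation: [-1.55, 0.307, -0.304]
contact_force: [-0.5, 0.0, 0.5]
grip_width: 0.0001
```

Contact has been lost, so the paddle is probably at rest. I go up a little more slowly, then look.

>>> jog_arm([
  [0, [0, -0.003, 0], [0, 0, 0]],
  [0, [0, -0.003, 0], [0, 0, 0]],
  [0, [0, -0.006, 0], [0, 0, 0]],
  [0, [0, -0.015, 0], [0, 0, 0]],
  [0, [0, -0.02, 0], [0, 0, 0]],
  [0, [0, -0.02, 0], [0, 0, 0]],
  [0, [0, -0.015, 0], [0, 0, 0]],
  [0, [0, 0, 0], [0, 0, 0]],
])

```text
clock: 9.2
tcp_pos: [0.5057, 0.0905, 0.2728]
orientation: [-1.546, 0.302, -0.31]
contact_force: [1.1, 0.2, 0.7]
grip_width: -0.0003
```

Run:
```python
from h import *
print(r.get_obs()["contact_force"])
for n,b in(("scene",(180,335,270,400)),("top",(95,270,170,310))):
    f=r.grab_frame(n);a=f["image"][:,:,::-1]
    cv2.imwrite(f"pics/{n}4full.png",a)
    a=cv2.resize(a[b[0]:b[1],b[2]:b[3]],None,fx=3.8 if n=="scene" else 3.4,fy=3.8 if n=="scene" else 3.4,interpolation=cv2.INTER_CUBIC)
    cv2.imwrite(f"pics/{n}4.png",cv2.convertScaleAbs(a,alpha=1.6))
```

```text
[1.14348806 0.21073467 0.65907486]
```

View pics/scene4.png

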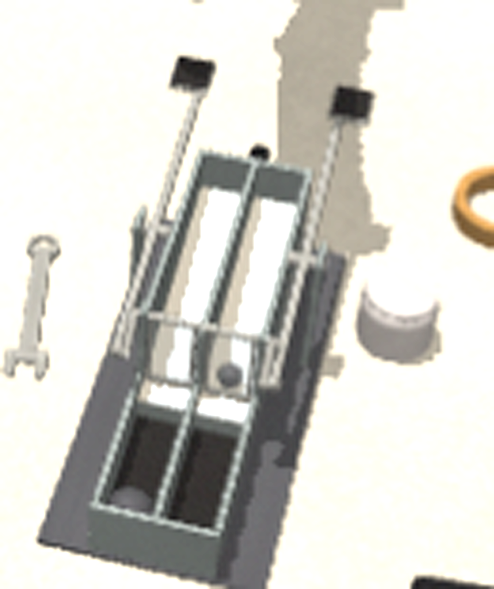

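View pics/top4.png

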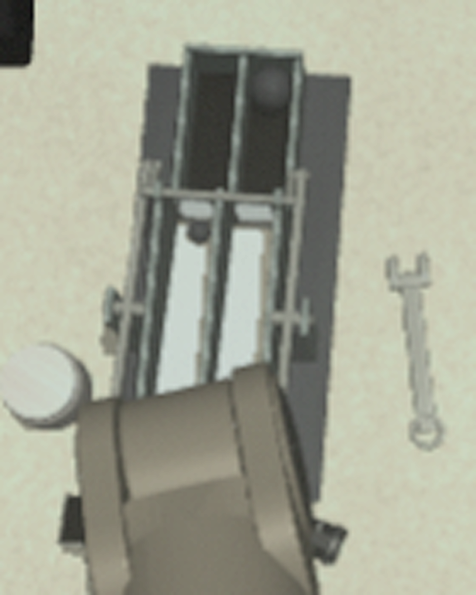

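View pics/scene4full.png

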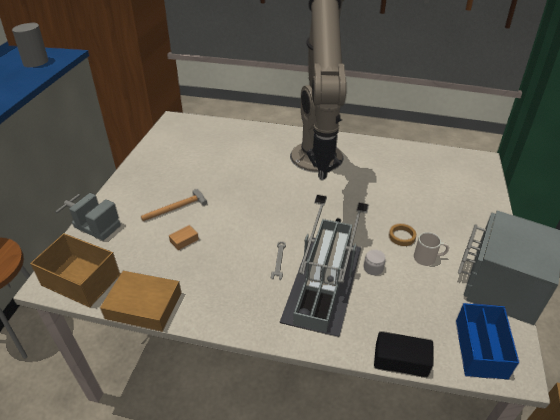

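The right paddle is back at its starting place (192,73), both lids are shut, the large ball is in the right pocket (130,498), and the small ball is unmoved (229,374). The bystanders are in place and the gripper is clear.

```bash
python3 -c "
from bench import r
print(r.hand_in())"
```

```text
the job is handed in; nothing more can be done
None
```

The large ball was in the right lane and is now in the right pocket, with its lid shut again. I handed the job in at about 9.3 s on the robot's clock.

- **Press:** I pushed the right paddle down with the shut fingertips until it reached its stop, where the force peaked at about 28 N. I then held it down at about 20 N for about 1.7 s while the ball rolled out.
- **Release:** I raised the fingertips with the paddle at about 24 mm/s, well under the 90 mm/s slam limit. Contact was lost only near the paddle's rest height.

**Last checks:** the pictures show the right paddle back at its starting place and both lids shut. The small ball is still in its lane, the bystanders are where they were, and the gripper is clear at TCP height 0.27 m.

**Disagreements:**
- The scene and top cameras put the paddle about 5–10 mm apart in x. I aimed between them, and contact was good.
- Early in the press the wrist force read near zero although the ball had begun to move. I relied on the pictures until the force rose at the stop.
- I did not measure the lid's speed directly. That it did not slam is inferred from the slow fingertip rise and the positive contact force on the way up.

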